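Load two spacer rings into a leaning ring magazine

ROBOT

A 6-joint arm with a two-finger parallel gripper is mounted at the origin on a cart in front of the work surface, level with it; the furniture and walls round the work are solid. World frame = base frame: x ahead of the robot, y to its left, z up, the work surface at z = 0. Lengths are in mm, angles in rad, forces in N, time in s.
With the tool pointing down it reaches from about 300 to 775 mm from the base axis. Payload 14.6 kg.
Tool frame: the origin (TCP) lies midway between the tips of the shut fingers; the grasp point (between the pads) lies 19 mm behind it; x points along the fingers, z is the direction in which the jaws open and shut, and the axes are right-handed (so a half turn about x gives the same grasp; the last joint's range is limited). The gripper opens to 94 mm and grips with 3 to 60 N. Pads are 16 mm wide; open, the fingers measure 119 mm over their backs; the gripper's body (75 mm by 177 mm) begins 78 mm behind the grasp point.
Start: joints at [-0.067, 0.3, 1.521, -0, 1.321, -0.067], TCP at [549.99, -0.002, 205.446] pointing down, gripper open.
Joint ranges: [-3.03, 3.03], [-0.79, 2.21], [0.23, 2.52], [-1.04, 4.18], [0, 3.07], [-2.55, 2.55]. Speed limits (rad/s): [2.22, 2.22, 2.57, 3.14, 3.14, 3.14].

INTERFACE

Orientations are given as [roll, pitch, yaw] about the fixed x, y, z axes, in that order (R = Rz(yaw) Ry(pitch) Rx(roll)).
In Python, from cell import * gives the robot as it stands.
- The arm moves only by the tool play_rows, never from a script. Its argument "motion" is one flat list of numbers, 7 for each row, row after row: the turn, a rotation vector about the tool's x, y, z in rad, then the shift along the tool's x, y, z in m, then the closure, from -1 (fully open) to 1 (shut), so that 0 is half open. In form: [rx, ry, rz, x, y, z, fingers, rx, ry, rz, x, y, z, fingers, ...]. A call has 1 to 20 rows; each row shifts and turns the pose as measured when the row begins, along the tool's axes as they then stand; what a row does not reach is not made up. A row lasts 1/10 s, in which the tool goes at most 50 mm and 8.59 degrees, less where a joint would pass 70% of its speed; a pose out of reach is approached as far as the arm can. A call with a gripper value outside its range is refused whole. The fingers move at their own pace and stop on an object; "newtons" is the grip in N (left out, the last holds). Time passes only in rows, so rows that do not move let the fingers close. It gives the time, the measured TCP pose, the force and the opening at its end, in the units of the state.
- read_state(): the state, without advancing time (a new reading comes with each control period).
- camera(name): name is "scene" or "side" or "wrist"; returns (picture, depth): 480x640x3 uint8, blue, green, red; 480x640 float32, mm along the optical axis (not along the pixel's ray), 0 where there is no reading.
- camera_params(name): a dict with "fx", "fy", "cx", "cy" (pixels), "T" (4x4, takes a point from camera to world coordinates). Camera axes: x right, y down, z forward; pixel columns grow to the right and rows downward; lengths in mm; the calibration is good to about 2 mm. A picture is of the moment at which its call begins: read the wrist's pose just before it. camera_params takes no time and is no camera call; for the wrist camera it gives the pose at the moment of the call.
- sign_off(): hands the job in, once; it reports no verdict.
Trained networks look in the newest picture that a camera, given by its name, has taken for a name from the list of things; names that differ only in an ending like _2 or _b are one class to them, and where a whole thing is asked for, a point or a joint stands for the part that bears it (a point fixed in the world has none). Each returns a list of dicts, best first, with "conf" (0 to 1); they miss things now and then, are a little off and sometimes report something else, mostly with a low value. They report only what shows in the picture. A call takes as long as a camera call. They do not tell look-alikes from the thing itself.
- masks_of(camera, name): "region" (480x640 bool, what is visible of it).
- place_of(camera, name): "at" ([x, y, z] in mm, in the coordinates of the camera as it stood for that picture, good to about 4 mm: a listed point, or the origin of a listed thing).
The state is a dict: "clock": time; "joints": joint angles; "qd": joint speeds; "effort": joint torques, N m; "eef_pos": TCP position; "eef_rot": TCP orientation; "wrist_force": force on the tool from outside, world axes, zero at the start; "moment": the same for the moment, N m; "finger_gap": finger opening in mm.
Only numpy, scipy, OpenCV 4.12 (cv2) and the standard library are available. Lean on these libraries where they do the work, as an engineer would, in place of code of your own. Each camera call takes 0.05 s, during which the arm holds its last target.

TASK

Load the leaning ring magazine: drop the brass ring down its tube so that it lies flat on the bottom, then drop the blue ring in on top of it, so that both make one column inside the tube. Leave the other small things on the bench where they are, and let go of everything.

Things in the scene. Friction and masses are not known exactly. Their poses are not given: they have to be found in the camera images.
- tube: Clear tube of the fixed ring magazine, leaning 30 degrees from vertical. Origin: centre of the bore's floor, 38 mm above the worktop. z runs along the tube's axis out of its mouth, leaning over toward the robot (within 25 degrees either side); y is level, across the lean. Slippery bore 46 mm in diameter, 47 mm deep, then an orange flared mouth. Grey cheeks at its sides, to 54 mm height; foot 120 x 90 x 10 mm.
- tube_mouth (a point): Centre of the tube's orange rim, on the axis, 54.5 mm along z from the bore's floor, about 85 mm above the worktop. The mouth flares to 56 mm inner and 62 mm outer diameter. Two stacked rings reach 44 mm, below the rim, so fingers round a ring cannot follow it in: hold it near its top, square to the tube, start it in the mouth and let it drop.
- ring_brass_center (a point): Brass-coloured spacer ring: flat ring of 42 mm outer diameter, 24 mm hole, 22 mm high, either face may be up; the point is its centre, half-way up (11 mm from either face), z is the ring's axis. It starts loose, lying flat on the worktop, to the left or the right of the magazine. About 80 g.
- ring_blue_center (a point): Blue plastic spacer ring: flat ring of 42 mm outer diameter, 24 mm hole, 22 mm high, either face may be up; the point is its centre, half-way up (11 mm from either face), z is the ring's axis. It starts loose, lying flat on the worktop, on the other side of the magazine from the brass ring. About 40 g.
- nut_m16: Bystander, to be left alone: a steel hexagon nut, 24 mm across, 13 mm high; origin at the centre of its underside.
- washer_stack: Bystander, to be left alone: a stack of steel washers stuck together, 30 mm across, 14 mm high; origin at the centre of its underside.
- ptfe_roll: Bystander, to be left alone: a dark blue spool of white thread tape, 53 mm across, 14 mm high; origin at the centre of its underside.
- knob_spare: Bystander, to be left alone: a black ribbed knob, 48 mm across, 22 mm high; origin at the centre of its underside.
- seal_ring: Bystander, to be left alone: a black rubber seal ring, 71 mm across, 11 mm high; origin at the centre of its underside.
- marker_pen: Bystander, to be left alone: a white and blue marker pen, 135 mm long, 16 mm thick; origin at the centre of its underside.
There are look-alikes about, which are no part of the job. What is meant by the part that bears ring_brass_center is not red, and is the larger of those in its own colour.

How it is judged:
By the outcome, as a careful person would: the job done as asked, in the order asked, and still so for the second after the job is handed in, with the robot touching nothing.
It also fails if it takes over 64 s, if anything falls off the work surface, if the arm or the gripper's body presses on something with over 40 N, if the wrist force passes 120 N, or if a joint passes its speed limit or range.

## Working session

There is one attempt and no reset: what is moved stays moved. The work goes in short steps, Python scripts to look and compute and a tool call to move; the robot and the scene stay as the last step left them, time stands still between calls to the robot, and variables do not carry over. Pictures are saved under pics/ and viewed, and the job is handed in when it is done.

Besides the shell and the picture viewer there is one more tool, called as name(argument=value, ...) on one line, values as JSON. play_rows: Moves the arm, as the interface text tells. Its arguments: {"type":"object","properties":{"motion":{"type":"array","items":{"type":"number"}},"newtons":{"type":"number"}},"required":["motion"]}

```bash
ls; mkdir -p pics
cat > h.py <<'E'
from cell import *
import numpy as np, cv2
def w(cam,p):
    T=np.array(camera_params(cam)["T"]); return (T@np.r_[p,1])[:3]
def cloud(P,d):
    v,u=np.mgrid[0:480,0:640]; X=np.stack([(u-P["cx"])/P["fx"]*d,(v-P["cy"])/P["fy"]*d,d,np.ones_like(d)],-1)
    return (X@np.array(P["T"]).T)[...,:3]
E
python3 - <<'E'
from h import *
s=read_state(); print({k:np.round(v,3) for k,v in s.items()})
for c in ["scene","side"]:
    im,d=camera(c); cv2.imwrite(f"pics/{c}0.png",im); P=camera_params(c); np.savez(f"{c}0.npz",im=im,d=d,**P)
    print(c,np.round(P["T"],3).tolist(),P["fx"])
    for n in ["tube_mouth","tube","ring_brass_center","ring_blue_center"]:
        for r in place_of(c,n): print(n,round(r["conf"],2),np.round(w(c,r["at"]),1))
print(read_state()["clock"])
E
```

```text
pics
{'clock': np.float64(0.0), 'joints': array([-0.067,  0.3  ,  1.522,  0.   ,  1.321, -0.067]), 'qd': array([-0.   , -0.001, -0.   , -0.   ,  0.001, -0.   ]), 'effort': array([-2.0000e-03, -5.3181e+01, -3.5274e+01,  7.1000e-02,  2.4000e-02,
       -0.0000e+00]), 'eef_pos': array([5.49708e+02, 2.30000e-02, 2.04878e+02]), 'eef_rot': array([3.062, 1.57 , 3.062]), 'wrist_force': array([0.406, 0.027, 1.062]), 'moment': array([-0.024, -0.003,  0.011]), 'finger_gap': np.float64(94.134)}
scene [[-0.805, -0.39, 0.446, 81.563], [-0.593, 0.523, -0.613, 642.503], [0.006, -0.758, -0.652, 723.299], [0.0, 0.0, 0.0, 1.0]] 519.3934013544813
tube_mouth 0.9 [628.9  57.   84.8]
tube 0.77 [655.7  63.4  37.1]
tube 0.18 [618.7 274.4   1.3]
ring_brass_center 0.89 [524.5 210.5  11.1]
ring_brass_center 0.79 [455.  131.1   6.8]
ring_brass_center 0.61 [450.4 213.2   7.2]
ring_blue_center 0.56 [ 434.4 -206.1    6.4]
side [[0.996, -0.034, 0.084, 417.964], [-0.091, -0.426, 0.9, -1004.773], [0.005, -0.904, -0.427, 546.139], [0.0, 0.0, 0.0, 1.0]] 445.76609556080376
tube_mouth 0.77 [629.2  55.   84. ]
tube_mouth 0.59 [659.   62.   36.3]
tube 0.66 [621.3 282.5  -2.6]
ring_brass_center 0.65 [459.3 130.6  19. ]
ring_brass_center 0.47 [526.5 208.1   8.4]
ring_brass_center 0.41 [455.1 215.6   6.9]
ring_blue_center 0.69 [ 444.1 -208.5   12.9]
0.5
```

View pics/scene0.png

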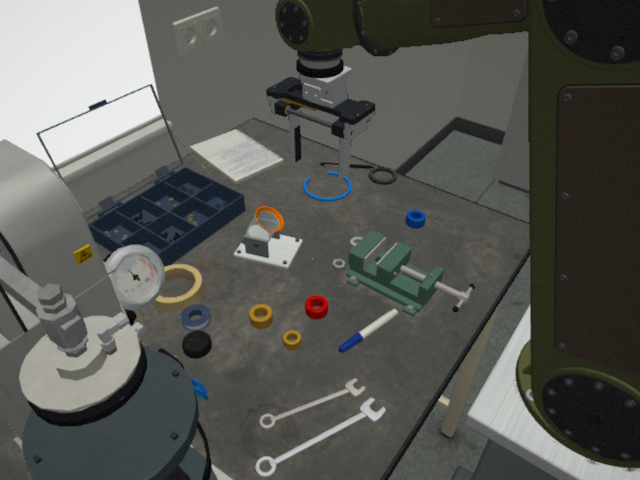

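View pics/side0.png

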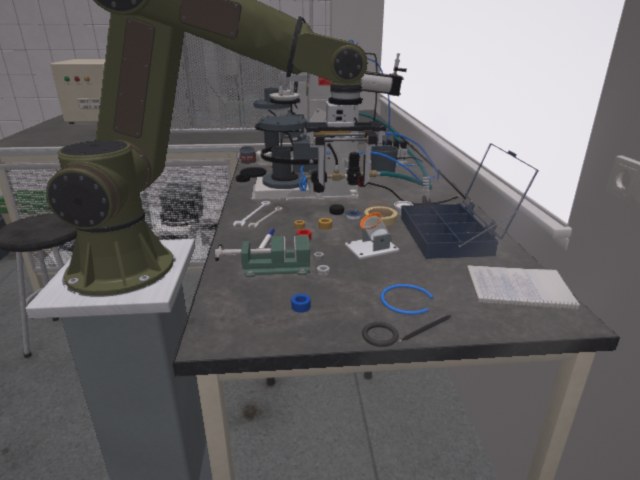

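Candidates for the brass ring in the scene picture are (261,316) brass and larger, (291,340) brass and smaller, and (316,307) red. The one at (261,316) fits: it is not red and is the larger of its colour. The blue ring is at (415,218). The tube mouth is at (268,218). I'll check the brass ring in a crop and refine the poses by depth.

Run:
```python
import numpy as np, cv2
D={c:np.load(f"{c}0.npz") for c in ["scene","side"]}
from h import cloud
for c in D:
    P=D[c]; X=cloud(P,P["d"].astype(float)); im=P["im"]; hsv=cv2.cvtColor(im,cv2.COLOR_BGR2HSV)
    for n,xy,lo,hi in [("big",(524.5,209.5),(12,100,60),(30,255,255)),("small",(456,131),(12,100,60),(30,255,255)),("small?red",(452,214),(0,0,0),(180,255,255)),("blue",(439,-207),(100,120,40),(130,255,255))]:
        m=(cv2.inRange(hsv,lo,hi)>0)&(np.hypot(X[...,0]-xy[0],X[...,1]-xy[1])<38)&(X[...,2]>3)&(X[...,2]<40)
        q=X[m]
        if len(q)<10: print(c,n,len(q));continue
        zt=np.percentile(q[:,2],90); t=q[q[:,2]>zt-4]
        (cx,cy),r=cv2.minEnclosingCircle(t[:,:2].astype(np.float32)); print(c,n,len(q),"ztop",zt.round(1),"circ",round(cx,1),round(cy,1),round(r,1),"mean",t.mean(0).round(1))
    m=(cv2.inRange(hsv,(5,150,120),(18,255,255))>0)&(np.hypot(X[...,0]-629,X[...,1]-56)<50)&(X[...,2]>50)
    q=X[m]; print(c,"rim",len(q),q.min(0).round(1),q.max(0).round(1)); 
im=D["scene"]["im"]
a=cv2.resize(im[280:370,220:340],(800,600),interpolation=cv2.INTER_CUBIC)
cv2.imwrite("pics/crop0.png",a)
cv2.imwrite("pics/crop1.png",np.hstack([cv2.resize(im[190:280,225:315],(400,400)),cv2.resize(D["side"]["im"][190:280,335:425],(400,400))]))
```

```text
scene big 444 ztop 23.7 circ 523.2 207.8 21.5 mean [523.  208.9  22.4]
scene small 0
scene small?red 285 ztop 17.9 circ 448.1 214.9 16.3 mean [447.2 214.8  16.5]
scene blue 293 ztop 23.5 circ 434.9 -204.2 22.1 mean [ 434.8 -203.    22.2]
scene rim 221 [604.7  20.9  56.9] [666.6  83.5 101.8]
side big 133 ztop 23.1 circ 525.9 207.2 21.3 mean [524.8 204.9  22.1]
side small 0
side small?red 80 ztop 17.5 circ 448.9 211.1 17.5 mean [449.3 211.7  16.3]
side blue 297 ztop 22.9 circ 435.9 -207.0 22.0 mean [ 436.8 -208.5   21.8]
side rim 86 [605.1  39.3  69.2] [656.6  84.  100.8]
```

View pics/crop0.png

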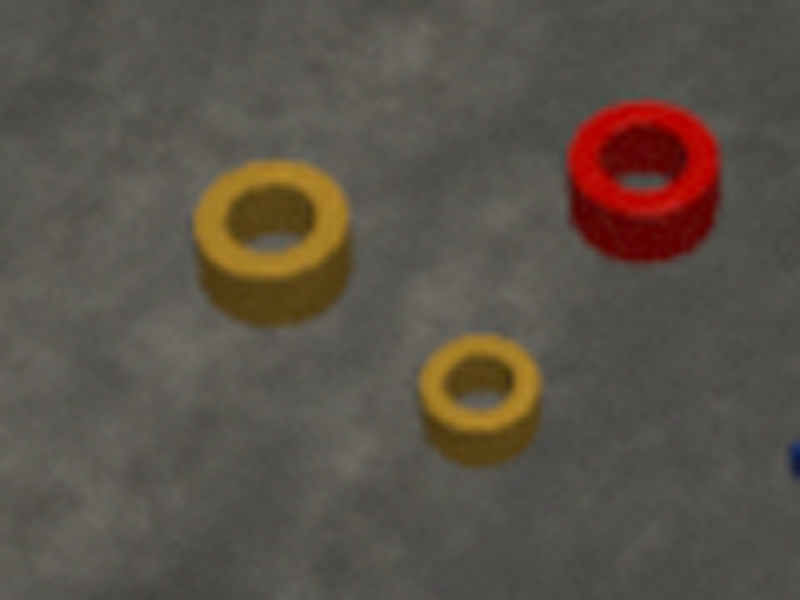

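View pics/crop1.png

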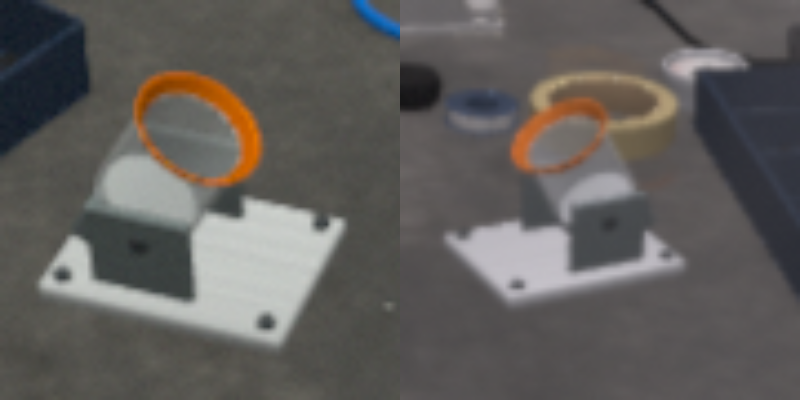

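The crop confirms it: the brass ring at (261,316) is clearly larger than its twin at (291,340), and the third one is red. Next I'll work out the tube's lean direction and the neighbours.

Run:
```python
import numpy as np, cv2
from h import cloud
from scipy.spatial.transform import Rotation as R
print(R.from_euler('xyz',[3.062,1.57,3.062]).as_matrix().round(3).tolist())
D={c:np.load(f"{c}0.npz") for c in ["scene","side"]}
for c in D:
    P=D[c]; X=cloud(P,P["d"].astype(float)); im=P["im"]; hsv=cv2.cvtColor(im,cv2.COLOR_BGR2HSV)
    m=(cv2.inRange(hsv,(0,0,150),(180,60,255))>0)&(np.hypot(X[...,0]-650,X[...,1]-62)<100)&(X[...,2]>5)&(X[...,2]<16)
    n,l,st,_=cv2.connectedComponentsWithStats(m.astype(np.uint8)); k=1+st[1:,4].argmax()
    q=X[l==k][:,:2].astype(np.float32); print(c,"foot",len(q),cv2.minAreaRect(q), X[l==k][:,2].mean())
    m=(cv2.inRange(hsv,(5,150,120),(18,255,255))>0)&(np.hypot(X[...,0]-629,X[...,1]-56)<40)&(X[...,2]>60)&(X[...,2]<110)
    q=X[m]; c0=q.mean(0); u,s,v=np.linalg.svd(q-c0); print("rim",len(q),c0.round(1),"n",v[2].round(3),s.round(1), ((q.min(0)+q.max(0))/2).round(1))
    # height map
    for (x,y) in [(525,208),(436,-206),(640,60)]:
        mm=(abs(X[...,0]-x)<95)&(abs(X[...,1]-y)<140)&(X[...,2]>6)&(X[...,2]<300)
        H={}
        for p in X[mm]: 
            k=(int((p[0]-x)//20)*20,int((p[1]-y)//20)*20); H[k]=max(H.get(k,0),round(p[2]))
        print((x,y),sorted(H.items()))
```

```text
[[-0.001, 0.0, 1.0], [0.0, 1.0, 0.0], [-1.0, 0.0, -0.001]]
scene foot 958 ((636.1243286132812, 55.1939582824707), (118.7554702758789, 91.97110748291016), 17.65717124938965) 10.640291129961991
rim 220 [634.4  44.2  83.8] n [ 0.47   0.187 -0.863] [278.4 256.5  49.7] [635.5  52.2  81.7]
(525, 208) [((-100, -100), 24), ((-100, -80), 26), ((-100, -20), 19), ((-100, 0), 19), ((-100, 20), 19), ((-80, -100), 25), ((-80, -80), 25), ((-80, -60), 25), ((-80, -20), 18), ((-80, 0), 19), ((-80, 20), 19), ((-60, -100), 25), ((-60, -80), 26), ((-60, -60), 22), ((-40, -20), 24), ((-40, 0), 26), ((-20, -20), 25), ((-20, 0), 26), ((-20, 20), 20), ((0, -40), 21), ((0, -20), 25), ((0, 0), 25), ((0, 20), 23), ((20, 80), 24), ((20, 100), 25), ((20, 120), 23), ((40, -140), 16), ((40, 80), 24), ((40, 100), 24), ((40, 120), 25), ((60, -140), 13), ((60, -120), 12), ((60, 40), 17), ((60, 60), 18), ((60, 80), 23), ((60, 100), 24), ((60, 120), 24), ((80, -140), 84), ((80, -120), 13), ((80, 40), 18), ((80, 60), 15), ((80, 80), 18)]
(436, -206) [((-40, -20), 18), ((-40, 0), 19), ((-20, -40), 21), ((-20, -20), 25), 
[... 1838 characters left out ...]
 0), 25), ((0, 120), 16), ((20, -20), 18), ((20, 0), 19), ((20, 120), 12), ((40, 120), 17), ((60, 120), 16)]
(640, 60) [((-80, -40), 9), ((-80, -20), 11), ((-80, 0), 14), ((-60, -80), 297), ((-60, -60), 292), ((-60, -40), 13), ((-60, -20), 12), ((-60, 0), 14), ((-60, 20), 12), ((-40, -80), 300), ((-40, -60), 14), ((-40, -40), 74), ((-40, -20), 73), ((-40, 0), 84), ((-40, 20), 47), ((-20, -60), 54), ((-20, -40), 83), ((-20, -20), 58), ((-20, 0), 94), ((-20, 20), 93), ((0, -60), 28), ((0, -40), 92), ((0, -20), 101), ((0, 0), 101), ((0, 20), 79), ((20, -60), 12), ((20, -40), 68), ((20, -20), 82), ((40, -40), 52), ((40, -20), 43), ((40, 0), 12), ((40, 120), 27), ((60, -40), 12), ((60, 120), 27)]
```

Foot yaw is about 17.4°, so the axis is about (-0.477,-0.15,0.866), and the mouth is near (629,56,85). I'll turn the jaws level across the lean, tilt, and look down the tube axis with the wrist camera.

play_rows(motion=[0.141,0,0,0,0,0,-1,0.141,0,0,0,0,0,-1,0.141,0,0,0,0,0,-1,0.141,0,0,0,0,0,-1,0.141,0,0,0,0,0,-1,0.141,0,0,0,0,0,-1,0.141,0,0,0,0,0,-1,0.141,0,0,0,0,0,-1,0.141,0,0,0,0,0,-1,0,0,0.131,0,0,0,-1,0,0,0.131,0,0,0,-1,0,0,0.131,0,0,0,-1,0,0,0.131,0,0,0,-1,0,0,0,0.01,0.01,-0.016,-1,0,0,0,0.01,0.01,-0.015,-1,0,0,0,0,0,0,-1,0,0,0,0,0,0,-1])

```text
clock: 2.2
eef_pos: [568.5, 36.4, 198.3]
eef_rot: [1.567, 1.027, 0.24]
wrist_force: [1.0, 0.3, -0.0]
finger_gap: 94.0
```

Run:
```python
from h import *
from scipy.spatial.transform import Rotation as R
s=read_state(); print(s["clock"],s["joints"].round(3) if hasattr(s["joints"],'round') else s["joints"],s["eef_pos"],R.from_euler('xyz',s["eef_rot"]).as_matrix().round(3).tolist())
P=camera_params("wrist"); im,d=camera("wrist"); cv2.imwrite("pics/wr1.png",im); np.savez("wr1.npz",im=im,d=d,**P)
for n in ["tube_mouth","tube"]:
    for r in place_of("wrist",n): print(n,round(r["conf"],2),np.round(w("wrist",r["at"]),1))
X=cloud(P,d.astype(float)); hsv=cv2.cvtColor(im,cv2.COLOR_BGR2HSV)
m=(cv2.inRange(hsv,(5,150,100),(18,255,255))>0)&(np.hypot(X[...,0]-629,X[...,1]-56)<45)&(X[...,2]>55)&(X[...,2]<110)
q=X[m]; c0=q.mean(0); u,sv,v=np.linalg.svd(q-c0,full_matrices=False); print("rim",len(q),c0.round(1),"n",v[2].round(3),sv.round(1))
ys,xs=np.nonzero(m); e=cv2.fitEllipse(cv2.convexHull(np.c_[xs,ys].astype(np.int32))); print("ellipse",e)
# intersect ellipse centre with rim plane at nominal axis, depth of mean rim
T=np.array(P["T"]); ray=T[:3,:3]@[(e[0][0]-P["cx"])/P["fx"],(e[0][1]-P["cy"])/P["fy"],1]
a=np.array([-.477,-.1495,.866]); 
for c0z in [85.2]:
    t=(c0z-T[2,3])/ray[2]; print("centre@z85.2",(T[:3,3]+t*ray).round(1))
```

```text
2.2 [-0.078  0.084  1.892  0.267  0.661  1.08 ] [568.46293172  36.39179396 198.27565742] [[0.503, 0.83, 0.241], [0.123, 0.207, -0.97], [-0.856, 0.518, 0.002]]
tube_mouth 0.71 [632.8  54.9  87.5]
tube_mouth 0.21 [525.3 209.9   7.7]
tube 0.75 [661.   61.6  40.8]
rim 1453 [629.5  53.7  82.3] n [ 0.493  0.173 -0.853] [748.8 707.   72.2]
ellipse ((314.70123291015625, 232.24105834960938), (72.30621337890625, 76.17631530761719), 87.06324768066406)
centre@z85.2 [630.9  54.5  85.2]
```

View pics/wr1.png

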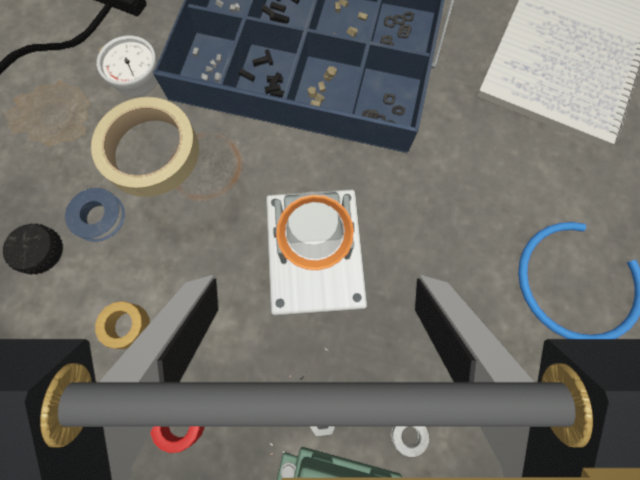

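The wrist view shows the rim at (315,232), looking nearly straight down the bore. The foot is turned slightly against the tool, which agrees with yaw ~17°. I'll refine the yaw from this picture.

Run:
```python
from h import *
P=np.load("wr1.npz"); im=P["im"]; d=P["d"].astype(float); X=cloud(P,d); hsv=cv2.cvtColor(im,cv2.COLOR_BGR2HSV)
m=(cv2.inRange(hsv,(0,0,150),(180,60,255))>0)&(np.hypot(X[...,0]-640,X[...,1]-58)<90)&(X[...,2]>3)&(X[...,2]<20)
n,l,st,_=cv2.connectedComponentsWithStats(m.astype(np.uint8)); k=1+st[1:,4].argmax()
# project pixels to z=10
T=P["T"]
def ray(u,v,z):
    r=T[:3,:3]@np.array([(u-P["cx"])/P["fx"],(v-P["cy"])/P["fy"],1]); return T[:3,3]+(z-T[2,3])/r[2]*r
ys,xs=np.nonzero(l==k); q=np.array([ray(u,v,10)[:2] for u,v in zip(xs,ys)],np.float32)
print("foot",cv2.minAreaRect(q))
for n,lo,hi,xy in [("brass",(12,100,60),(30,255,255),(524,208))]:
    m=(cv2.inRange(hsv,lo,hi)>0)&(np.hypot(X[...,0]-xy[0],X[...,1]-xy[1])<38)&(X[...,2]>17)&(X[...,2]<30)
    ys,xs=np.nonzero(m); q=np.array([ray(u,v,22)[:2] for u,v in zip(xs,ys)],np.float32); print(n,len(q),cv2.minEnclosingCircle(q),cv2.minAreaRect(q))
```

```text
foot ((635.84814453125, 55.97058868408203), (118.84983825683594, 89.03178405761719), 18.115819931030273)
brass 1224 ((524.298583984375, 206.92941284179688), 21.295135498046875) ((524.3683471679688, 207.6873321533203), (40.57832717895508, 40.88546371459961), 68.09297180175781)
```

play_rows(motion=[0,0,-0.136,0,0,0,-1,0,0,-0.136,0,0,0,-1,0,0,-0.136,0,0,0,-1,0,0,-0.136,0,0,0,-1,-0.066,0,0,0,0,0,-1,0,0,0,0.01,0.003,-0.044,-1,0,0,0,0.02,0.003,-0.044,-1,0,0,0,0.02,0.003,-0.044,-1,0,0,0,0.02,0.002,-0.044,-1,0,0,0,0,0,0,-0.5,0,0,0,0,0,0,-0.5])

```text
clock: 3.45
eef_pos: [523.2, 205.0, 126.4]
eef_rot: [-1.487, 1.547, -2.758]
wrist_force: [0.4, -0.1, -0.1]
finger_gap: 80.9
```

```bash
cat >> h.py <<'E'
from scipy.spatial.transform import Rotation as Rr
YAW=np.deg2rad(17.8)
def goal_R(tilt):
    c,s=np.cos(YAW),np.sin(YAW)
    x=np.array([np.sin(tilt)*c,np.sin(tilt)*s,-np.cos(tilt)]); z=np.array([s,-c,0]); y=np.cross(z,x)
    return np.c_[x,y,z]
def to(p,tilt):
    "rot vector (tool), then shift expressed in the GOAL tool axes"
    s=read_state(); R=Rr.from_euler('xyz',s["eef_rot"]).as_matrix(); G=goal_R(tilt)
    print("clock",s["clock"],"pos",np.round(s["eef_pos"],1),"gap",round(float(s["finger_gap"]),1),"F",np.round(s["wrist_force"],1),"q",np.round(s["joints"],2))
    print("rot",Rr.from_matrix(R.T@G).as_rotvec().round(4),"shift goal axes mm",(G.T@(np.array(p)-s["eef_pos"])).round(1),"shift cur axes",(R.T@(np.array(p)-s["eef_pos"])).round(1))
E
python3 - <<'E'
from h import *
to([524.3,207.3,13],0)
P=camera_params("wrist"); im,d=camera("wrist"); cv2.imwrite("pics/wr2.png",im)
for r in place_of("wrist","ring_brass_center"): print(round(r["conf"],2),np.round(w("wrist",r["at"]),1))
X=cloud(P,d.astype(float)); hsv=cv2.cvtColor(im,cv2.COLOR_BGR2HSV); T=np.array(P["T"])
m=(cv2.inRange(hsv,(12,100,60),(30,255,255))>0)&(np.hypot(X[...,0]-524,X[...,1]-207)<38)&(X[...,2]>17)&(X[...,2]<30)
ys,xs=np.nonzero(m); r=T[:3,:3]@np.array([(xs-P["cx"])/P["fx"],(ys-P["cy"])/P["fy"],np.ones(len(xs))]); q=(T[:3,3:]+(22-T[2,3])/r[2]*r)[:2].T.astype(np.float32); print(len(q),cv2.minEnclosingCircle(q))
E
```

```text
clock 3.45 pos [523.2 205.  126.4] gap 80.9 F [ 0.4 -0.1 -0.1] q [ 0.31  0.42  1.56 -0.    1.19  1.58]
rot [-0.0105  0.0018  0.0232] shift goal axes mm [113.4   1.8  -1.8] shift cur axes [113.3   4.4  -2.1]
0.88 [449.6 216.4   8.5]
0.87 [461.5 129.3   9.8]
0.56 [528.4 209.   11.1]
1669 ((525.108642578125, 208.88621520996094), 20.7630558013916)
```

View pics/wr2.png

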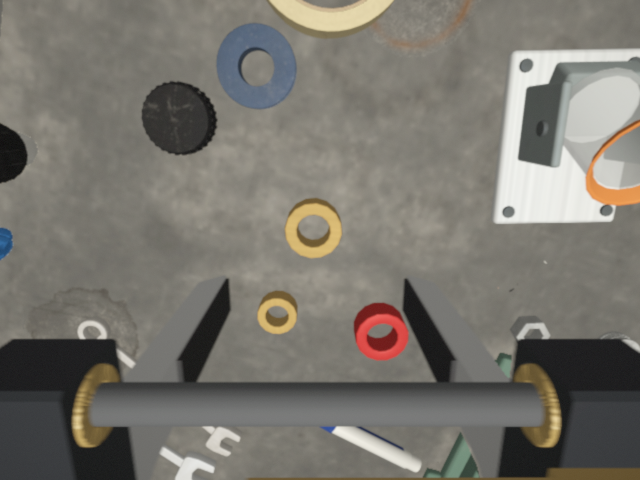

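Brass ring at (313,228) in the wrist view, centred between the open fingers; the fingers' paths are clear. Descending to hold its top ~8.5 mm.

play_rows(motion=[-0.0105,0.002,0.023,0,0,0,-0.5,0,0,0,0.03,0.0025,-0.0024,-0.5,0,0,0,0.03,0,0,-0.5,0,0,0,0.03,0,0,-0.5,0,0,0,0.015,0,0,-0.5,0,0,0,0,0,0,-0.5,0,0,0,0,0,0,-0.5], newtons=20)

```text
clock: 4.25
eef_pos: [531.1, 201.1, 23.9]
eef_rot: [1.602, 1.554, 0.334]
wrist_force: [-0.1, -0.1, 0.8]
finger_gap: 70.3
```

Run:
```python
from h import *
to([524.6,207.8,13.5],0)
```

```text
clock 4.25 pos [531.1 201.1  23.9] gap 70.3 F [-0.1 -0.1  0.8] q [0.3  0.54 1.64 0.   0.94 1.56]
rot [-0.0081 -0.0005 -0.0172] shift goal axes mm [10.4 -4.2 -8.4] shift cur axes [10.3 -4.4 -8.3]
```

play_rows(motion=[-0.008,0,-0.017,0,0,0,-0.5,0,0,0,0,-0.0044,-0.0083,-0.5,0,0,0,0,0,0,-0.5])

```text
clock: 4.55
eef_pos: [525.6, 207.8, 27.1]
eef_rot: [1.716, 1.567, 0.455]
wrist_force: [0.2, 0.4, 0.1]
finger_gap: 70.5
```

Run:
```python
from h import *
to([524.6,207.8,13.5],0)
```

```text
clock 4.55 pos [525.6 207.8  27.1] gap 70.5 F [0.2 0.4 0.1] q [0.31 0.54 1.64 0.   0.96 1.57]
rot [-0.0005 -0.0005 -0.0037] shift goal axes mm [13.6 -0.9 -0.3] shift cur axes [13.6 -1.  -0.3]
```

play_rows(motion=[0,0,0,0.0136,-0.001,0,-0.5,0,0,0,0,0,0,-0.5])

```text
clock: 4.75
eef_pos: [524.7, 208.0, 13.3]
eef_rot: [1.667, 1.565, 0.407]
wrist_force: [-0.9, 0.2, -0.5]
finger_gap: 70.5
```

Run:
```python
from h import *
to([524.6,207.8,13.5],0)
```

```text
clock 4.75 pos [524.7 208.   13.3] gap 70.5 F [-0.9  0.2 -0.5] q [0.31 0.56 1.64 0.   0.93 1.57]
rot [ 0.0004 -0.0005 -0.0054] shift goal axes mm [-0.2 -0.2  0.1] shift cur axes [-0.2 -0.2  0.1]
```

play_rows(motion=[0,0,0,0,0,0,1,0,0,0,0,0,0,1,0,0,0,0,0,0,1,0,0,0,0,0,0,1,0,0,0,0,0,0,1,0,0,0,0,0,0,1,0,0,0,0,0,0,1,0,0,0,0,0,0,1], newtons=20)

```text
clock: 5.55
eef_pos: [524.7, 207.9, 13.0]
eef_rot: [1.673, 1.566, 0.413]
wrist_force: [0.7, 0.6, -1.2]
finger_gap: 41.7
```

Run:
```python
from h import *
to([524.6,207.8,13.5],0)
im,d=camera("side"); cv2.imwrite("pics/side2.png",im[130:290,220:420].repeat(4,0).repeat(4,1)[:600,:800])
```

```text
clock 5.55 pos [524.7 207.9  13. ] gap 41.7 F [ 0.7  0.6 -1.2] q [0.31 0.56 1.64 0.   0.93 1.57]
rot [ 0.0002 -0.0005 -0.005 ] shift goal axes mm [-0.5 -0.1  0. ] shift cur axes [-0.5 -0.1  0. ]
```

View pics/side2.png

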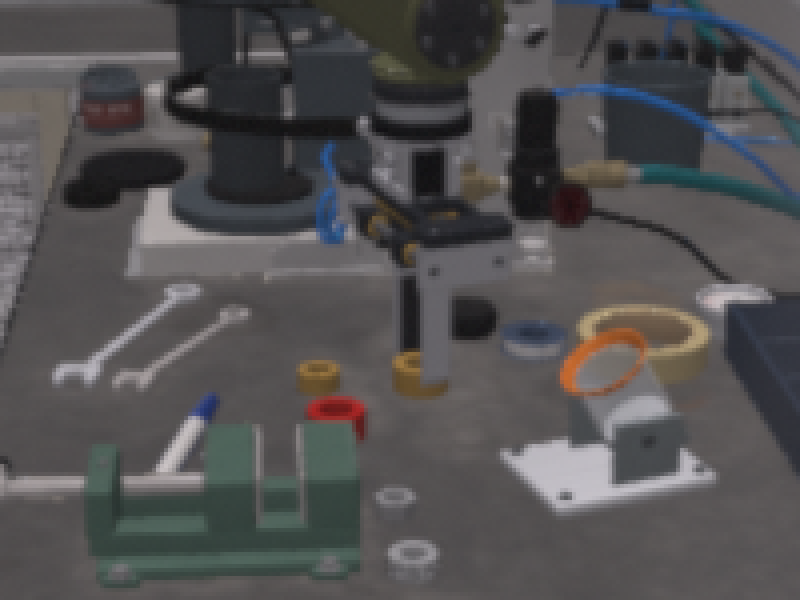

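Gap 41.7 mm, so the ring is held; the side view shows the fingers around the larger brass ring at (420,372). I'll lift it and carry it over the magazine.

play_rows(motion=[0,0,0,-0.02,0,0,1,0,0,0,-0.04,0,0,1,0,0,0,-0.04,0,0,1,0,0,0,-0.04,0.004,0.02,1,0,0,0,-0.02,0.006,0.04,1,0,0,0,-0.02,0.006,0.04,1,0,0,0,0,0.006,0.04,1,0,0,0,0,0,0.03,1,0,0,0,0,0,0,1,0,0,0.131,0,0,0,1,0,0,0.131,0,0,0,1,0,0,0.131,0,0,0,1,0,0,0.131,0,0,0,1,0,0,0,0,0,0,1,0,0,0,0,0,0,1])

```text
clock: 7.1
eef_pos: [597.0, 49.1, 199.9]
eef_rot: [1.569, 1.028, 0.31]
wrist_force: [0.7, -0.0, -1.0]
finger_gap: 41.6
```

```bash
cat >> h.py <<'E'
M=np.array([630.3,55.3,85.2]); 
def A(): return -goal_R(np.pi/6)[:,0]
E
python3 - <<'E'
from h import *
to(M+45.5*A(),np.pi/6)
P=camera_params("wrist"); im,d=camera("wrist"); cv2.imwrite("pics/wr3.png",im); np.savez("wr3.npz",im=im,d=d,**P)
s=read_state(); R=Rr.from_euler('xyz',s["eef_rot"]).as_matrix()
X=cloud(P,d.astype(float)); L=(X-s["eef_pos"])@R
hsv=cv2.cvtColor(im,cv2.COLOR_BGR2HSV)
m=(cv2.inRange(hsv,(12,100,50),(30,255,255))>0)&(np.linalg.norm(L,axis=-1)<50)
print("brass near tcp",m.sum()); q=L[m]
if len(q): print(q.min(0).round(1),q.max(0).round(1),np.median(q,0).round(1))
E
```

```text
clock 7.1 pos [597.   49.1 199.9] gap 41.6 F [ 0.7 -0.  -1. ] q [-0.06  0.15  1.81  0.3   0.69  1.01]
rot [ 0.0014  0.0004 -0.0194] shift goal axes mm [ 70.6 -28.3   4.3] shift cur axes [ 70.1 -29.6   4.3]
brass near tcp 5534
[-11.6 -20.  -22.1] [13.2 21.  19.8] [-8.6  1.5 -1.4]
```

View pics/wr3.png

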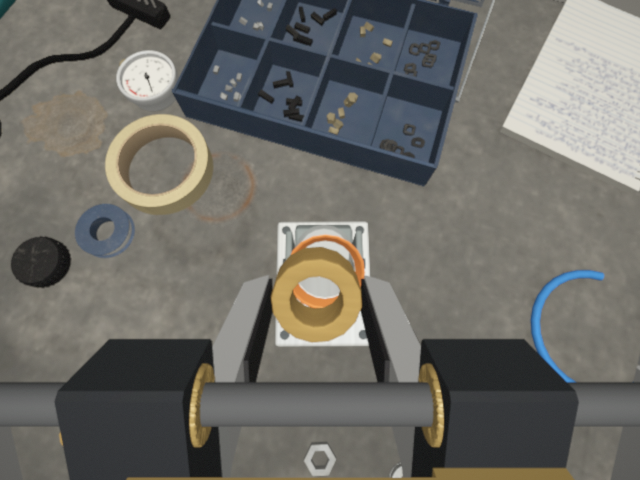

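The ring is held square, with its top face at (317,295) and the orange rim behind it at (325,270). I'll measure the ring's offset in the tool and the visible part of the rim with this same camera.

```bash
cat > rel.py <<'E'
from h import *
from scipy.optimize import least_squares
def rel(f,lo,hi,s):
    P=np.load(f); im=P["im"]; d=P["d"].astype(float); T=P["T"]
    R=Rr.from_euler('xyz',s["eef_rot"]).as_matrix(); L=(cloud(P,d)-s["eef_pos"])@R
    hsv=cv2.cvtColor(im,cv2.COLOR_BGR2HSV)
    m=(cv2.inRange(hsv,lo,hi)>0)&(np.linalg.norm(L,axis=-1)<45)
    xt=np.median(L[m][:,0]); o=(T[:3,3]-s["eef_pos"])@R
    def proj(mask,xp):
        ys,xs=np.nonzero(mask); r=R.T@T[:3,:3]@np.array([(xs-P["cx"])/P["fx"],(ys-P["cy"])/P["fy"],np.ones(len(xs))])
        return (o[:,None]+(xp-o[0])/r[0]*r)[1:].T
    top=m&(abs(L[...,0]-xt)<3)
    q=proj(top,xt); c=(np.array(cv2.minEnclosingCircle(q.astype(np.float32))[0])); print("ring top x",xt.round(1),"centre y,z",c.round(2),cv2.minEnclosingCircle(q.astype(np.float32))[1],"bbox mid",((q.min(0)+q.max(0))/2).round(2),np.median(q,0).round(2))
    # rim
    X=cloud(P,d); rm=(cv2.inRange(hsv,(4,170,100),(13,255,255))>0)&(np.linalg.norm(X-M,axis=-1)<45)
    if rm.sum()>100:
        G=goal_R(np.pi/6); ys,xs=np.nonzero(rm)
        r=G.T@T[:3,:3]@np.array([(xs-P["cx"])/P["fx"],(ys-P["cy"])/P["fy"],np.ones(len(xs))]); og=G.T@(T[:3,3]-M)
        q=(og[:,None]+(0-og[0])/r[0]*r)[1:].T   # coords about M in rim plane
        h=cv2.convexHull(q.astype(np.float32))[:,0]
        fit=least_squares(lambda p:np.hypot(q[:,0]-p[0],q[:,1]-p[1])-p[2],[0,0,30],loss="soft_l1")
        print("rim n",len(q),"fit c (goal y,z off from M), r",fit.x.round(2))
E
python3 - <<'E'
from rel import *
s=read_state(); rel("wr3.npz",(12,100,50),(30,255,255),s)
P=np.load("wr1.npz"); 
# unoccluded rim
im=P["im"];d=P["d"].astype(float);T=P["T"];X=cloud(P,d);hsv=cv2.cvtColor(im,cv2.COLOR_BGR2HSV)
rm=(cv2.inRange(hsv,(4,150,100),(18,255,255))>0)&(np.linalg.norm(X-M,axis=-1)<45)
G=goal_R(np.pi/6); ys,xs=np.nonzero(rm)
r=G.T@T[:3,:3]@np.array([(xs-P["cx"])/P["fx"],(ys-P["cy"])/P["fy"],np.ones(len(xs))]); og=G.T@(T[:3,3]-M)
q=(og[:,None]+(0-og[0])/r[0]*r)[1:].T
print("wr1 rim bbox",((q.min(0)+q.max(0))/2).round(2),(q.max(0)-q.min(0)).round(1))
E
```

```text
ring top x -8.6 centre y,z [ 0.83 -1.27] 21.10262107849121 bbox mid [ 1.04 -1.37] [ 1.89 -1.42]
rim n 330 fit c (goal y,z off from M), r [ 0.25  0.73 26.75]
wr1 rim bbox [-0.17  0.86] [58.2 59.3]
```

Run:
```python
from h import *
G=goal_R(np.pi/6); to(M+30*A()+G@[0,-1.1,1.5],np.pi/6)
```

```text
clock 7.15 pos [597.1  49.2 199.7] gap 41.4 F [ 0.   0.2 -0.5] q [-0.06  0.15  1.81  0.3   0.69  1.01]
rot [ 0.0016  0.0001 -0.0191] shift goal axes mm [ 85.9 -29.4   5.9] shift cur axes [ 85.3 -31.    5.8]
```

play_rows(motion=[0,0,-0.019,0,0,0,1,0,0,0,0,-0.0145,0.003,1,0,0,0,0.03,-0.015,0.003,1,0,0,0,0.03,0,0,1,0,0,0,0.02,0,0,1,0,0,0,0,0,0,1,0,0,0,0,0,0,1])

```text
clock: 7.85
eef_pos: [617.6, 50.8, 115.8]
eef_rot: [1.569, 1.058, 0.317]
wrist_force: [-0.0, 0.0, 0.4]
finger_gap: 41.4
```

Run:
```python
from h import *
G=goal_R(np.pi/6); to(M+30*A()+G@[0,-1.1,1.5],np.pi/6)
s=read_state()
P=camera_params("wrist"); im,d=camera("wrist"); cv2.imwrite("pics/wr4.png",im); np.savez("wr4.npz",im=im,d=d,**P)
from rel import rel
rel("wr4.npz",(12,100,50),(30,255,255),s)
o=[]
for c in ["scene","side"]:
    im,d=camera(c); np.savez(c+"4.npz",im=im,d=d,**camera_params(c))
    x0,y0=(215,150) if c=="scene" else (330,165)
    o.append(cv2.resize(im[y0:y0+90,x0:x0+90],(400,400),interpolation=cv2.INTER_CUBIC))
cv2.imwrite("pics/both4.png",np.hstack(o))
```

```text
clock 7.85 pos [617.6  50.8 115.8] gap 41.4 F [-0.   0.   0.4] q [-0.06  0.32  1.81  0.35  0.55  0.94]
rot [ 0.007  -0.0032  0.0106] shift goal axes mm [ 3.2 -4.7  1. ] shift cur axes [ 3.3 -4.7  1. ]
ring top x -7.8 centre y,z [ 1.13 -1.41] 21.337417602539062 bbox mid [ 0.59 -1.41] [ 1.22 -1.47]
rim n 825 fit c (goal y,z off from M), r [ 0.98  0.97 26.03]
```

View pics/both4.png

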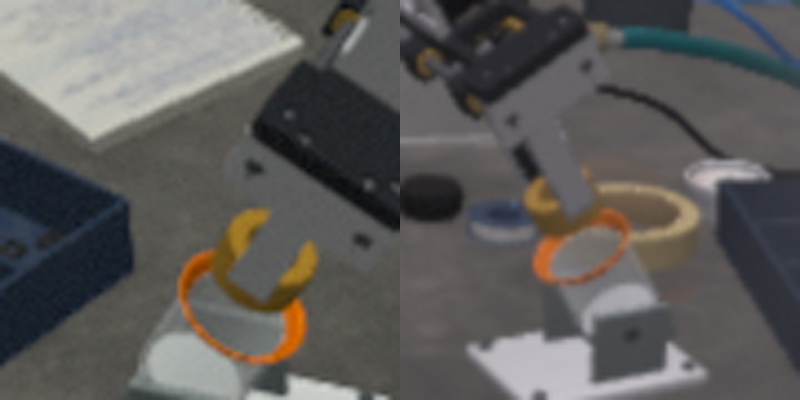

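View pics/wr4.png

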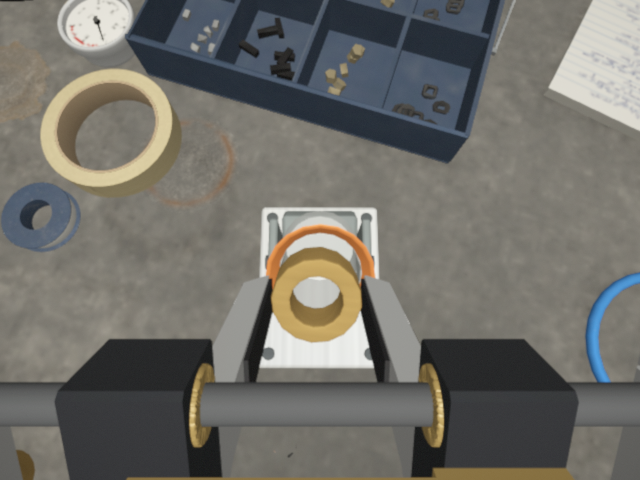

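The ring sits over the mouth in all three views. I'll overlay the predicted ring (from the TCP) and rim outlines to get their offset directly.

```bash
cat > ov.py <<'E'
from h import *
def circ(c,G,r,n=120):
    t=np.linspace(0,2*np.pi,n); return c+r*(np.cos(t)[:,None]*G[:,1]+np.sin(t)[:,None]*G[:,2])
def pr(P,X):
    T=np.linalg.inv(P["T"]); q=X@T[:3,:3].T+T[:3,3]; return np.c_[q[:,0]/q[:,2]*P["fx"]+P["cx"],q[:,1]/q[:,2]*P["fy"]+P["cy"]]
def ov(P,box,items,k):
    x0,y0,n=box; o=cv2.resize(P["im"][y0:y0+n,x0:x0+n],None,fx=k,fy=k,interpolation=cv2.INTER_CUBIC)
    for X,col in items: cv2.polylines(o,[np.round((pr(P,X)-[x0,y0]+.5)*k).astype(int)],True,col,1)
    return o
E
python3 - <<'E'
from ov import *
s=read_state(); R=Rr.from_euler('xyz',s["eef_rot"]).as_matrix(); p=s["eef_pos"]; G=goal_R(np.pi/6)
it=[(circ(M,G,31),(255,255,0)),(circ(M,G,28),(255,255,0)),(circ(p-8.6*R[:,0],R,21),(0,255,0)),(circ(p+13.4*R[:,0],R,21),(0,255,0))]
a=ov(np.load("scene4.npz"),(245,185,50),it,8); b=ov(np.load("side4.npz"),(350,195,50),it,8)
cv2.imwrite("pics/ov4.png",np.hstack([a,b])); 
cv2.imwrite("pics/ov4w.png",ov(np.load("wr4.npz"),(240,190,180),it,3.3))
E
```

```text
(no output)
```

View pics/ov4.png

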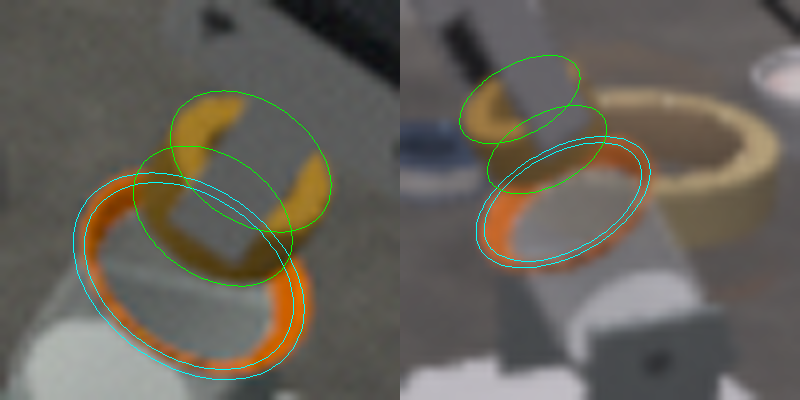

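View pics/ov4w.png

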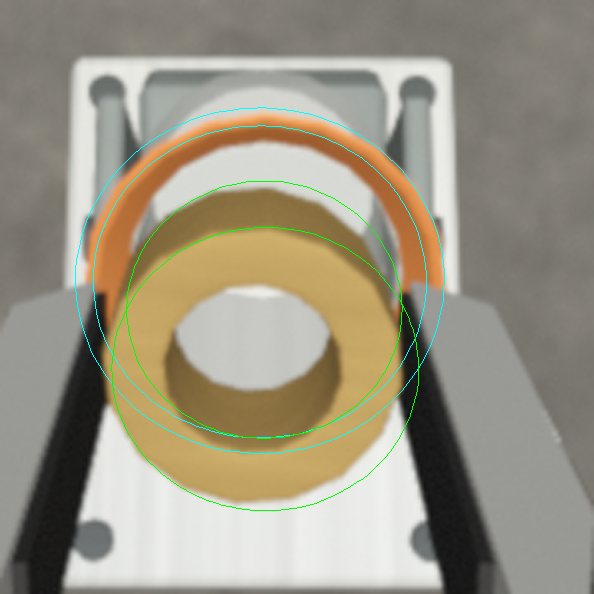

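Against the rim, in the wrist view, the ring sits ~1.9 mm left (‑z) of centre. I'll aim at M + (y −0.8, z +2.3), start the ring into the flare, and look again.

Run:
```python
from h import *
G=goal_R(np.pi/6); to(M+14*A()+G@[0,-.8,2.3],np.pi/6)
```

```text
clock 8.0 pos [617.5  50.5 116.6] gap 41.4 F [ 0.4 -0.4 -0.5] q [-0.06  0.32  1.81  0.35  0.55  0.94]
rot [ 0.0068 -0.0023  0.0085] shift goal axes mm [20.  -4.7  1.6] shift cur axes [20.1 -4.5  1.6]
```

play_rows(motion=[0.007,-0.002,0.0085,0,0,0,1,0,0,0,0,-0.0047,0.0016,1,0,0,0,0.01,0,0,1,0,0,0,0,0,0,1,0,0,0,0,0,0,1])

```text
clock: 8.5
eef_pos: [619.2, 48.7, 107.3]
eef_rot: [1.57, 1.044, 0.309]
wrist_force: [1.0, -0.4, -0.6]
finger_gap: 41.3
```

Run:
```python
from h import *
G=goal_R(np.pi/6); to(M+14*A()+G@[0,-.8,2.3],np.pi/6)
```

```text
clock 8.5 pos [619.2  48.7 107.3] gap 41.3 F [ 1.  -0.4 -0.6] q [-0.06  0.33  1.83  0.37  0.52  0.92]
rot [-0.0006  0.001  -0.0036] shift goal axes mm [11.4 -1.  -0.6] shift cur axes [11.4 -1.  -0.6]
```

play_rows(motion=[0,0,-0.0036,0.0114,-0.001,-0.0006,1,0,0,0,0,0,0,1,0,0,0,0,0,0,1])

```text
clock: 8.8
eef_pos: [624.1, 51.0, 95.7]
eef_rot: [1.57, 1.048, 0.309]
wrist_force: [1.0, 0.3, -1.0]
finger_gap: 41.4
```

Run:
```python
from ov import *
from rel import rel
G=goal_R(np.pi/6); to(M+14*A()+G@[0,-.8,2.3],np.pi/6)
s=read_state()
for c in ["wrist","scene","side"]:
    P=camera_params(c); im,d=camera(c); np.savez(c+"5.npz",im=im,d=d,**P)
rel("wrist5.npz",(12,100,50),(30,255,255),s)
R=Rr.from_euler('xyz',s["eef_rot"]).as_matrix(); p=s["eef_pos"]
Mn=M+G@[0,-.8,2.3]
it=[(circ(Mn,G,31),(255,255,0)),(circ(p-8.6*R[:,0],R,21),(0,255,0)),(circ(p+13.4*R[:,0],R,21),(0,255,0))]
a=ov(np.load("scene5.npz"),(245,185,50),it,8); b=ov(np.load("side5.npz"),(350,195,50),it,8)
cv2.imwrite("pics/ov5.png",np.hstack([a,b])); cv2.imwrite("pics/ov5w.png",ov(np.load("wrist5.npz"),(240,190,180),[],3.3))
```

```text
clock 8.8 pos [624.1  51.   95.7] gap 41.4 F [ 1.   0.3 -1. ] q [-0.05  0.36  1.82  0.38  0.5   0.92]
rot [-0.0007  0.0009  0.0008] shift goal axes mm [-1.3  0.2  0.1] shift cur axes [-1.3  0.2  0.1]
ring top x -7.6 centre y,z [-0.18 -1.87] 21.98816680908203 bbox mid [ 0.71 -1.42] [ 1.08 -1.48]
rim n 919 fit c (goal y,z off from M), r [ 0.51  1.11 26.33]
```

View pics/ov5.png

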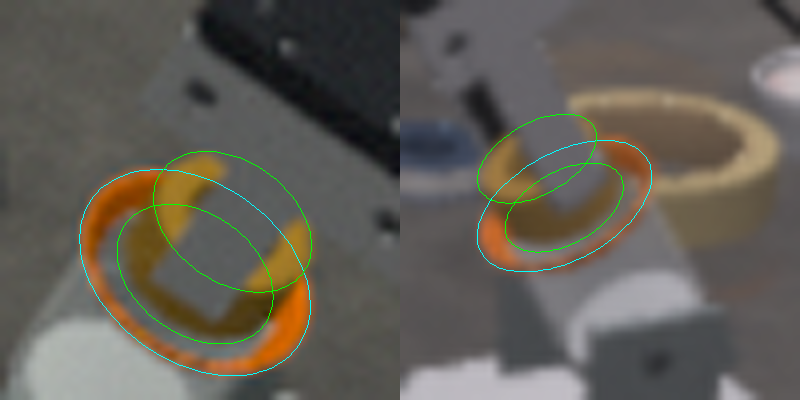

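View pics/ov5w.png

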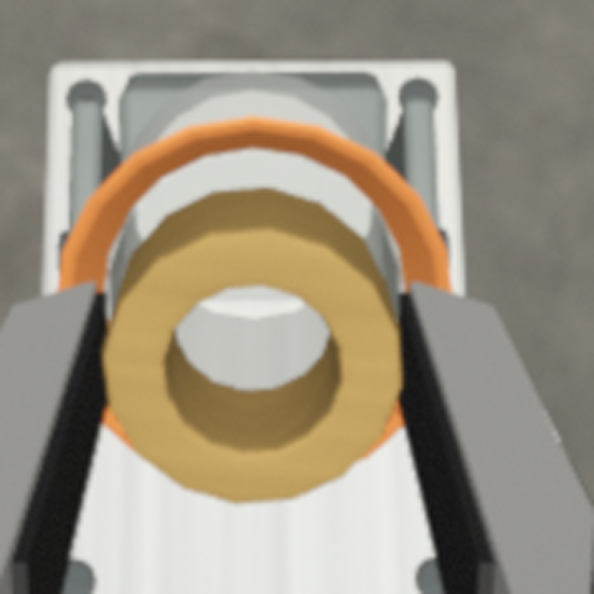

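The corrected rim outline now matches in both the scene and side views. The ring is concentric with it: bottom centre (195,274) against rim (195,272) in the scene crop, and (564,208) against (565,206) in the side crop. Going in.

play_rows(motion=[0,0,0,0.005,0,0,1,0,0,0,0.004,0,0,1,0,0,0,0,0,0,1,0,0,0,0,0,0,1])

```text
clock: 9.35
eef_pos: [628.8, 52.4, 87.8]
eef_rot: [1.569, 1.047, 0.308]
wrist_force: [0.2, -0.1, -0.2]
finger_gap: 41.5
```

Run:
```python
from h import *
G=goal_R(np.pi/6); to(M+2.5*A()+G@[0,-.8,2.3],np.pi/6)
```

```text
clock 9.35 pos [628.8  52.4  87.8] gap 41.5 F [ 0.2 -0.1 -0.2] q [-0.05  0.38  1.81  0.38  0.49  0.91]
rot [-0.0007  0.0012 -0.0001] shift goal axes mm [ 0.9 -0.1 -0. ] shift cur axes [ 0.9 -0.1 -0. ]
```

play_rows(motion=[0,0,0,0.0015,0,0,1,0,0,0,0,0,0,1,0,0,0,0,0,0,1])

```text
clock: 9.65
eef_pos: [629.6, 52.6, 86.5]
eef_rot: [1.569, 1.047, 0.308]
wrist_force: [-0.4, 0.2, -0.4]
finger_gap: 42.0
```

Run:
```python
from ov import *
from rel import rel
G=goal_R(np.pi/6); to(M+2.5*A()+G@[0,-.8,2.3],np.pi/6)
s=read_state()
for c in ["scene","side"]:
    P=camera_params(c); im,d=camera(c); np.savez(c+"6.npz",im=im,d=d,**P)
a=ov(np.load("scene6.npz"),(245,185,50),[],8); b=ov(np.load("side6.npz"),(350,195,50),[],8)
cv2.imwrite("pics/ov6.png",np.hstack([a,b]))
```

```text
clock 9.65 pos [629.6  52.6  86.5] gap 42.0 F [-0.4  0.2 -0.4] q [-0.05  0.38  1.81  0.39  0.48  0.91]
rot [-0.0006  0.0013 -0.0002] shift goal axes mm [-0.6 -0.2 -0.1] shift cur axes [-0.6 -0.2 -0.1]
```

View pics/ov6.png

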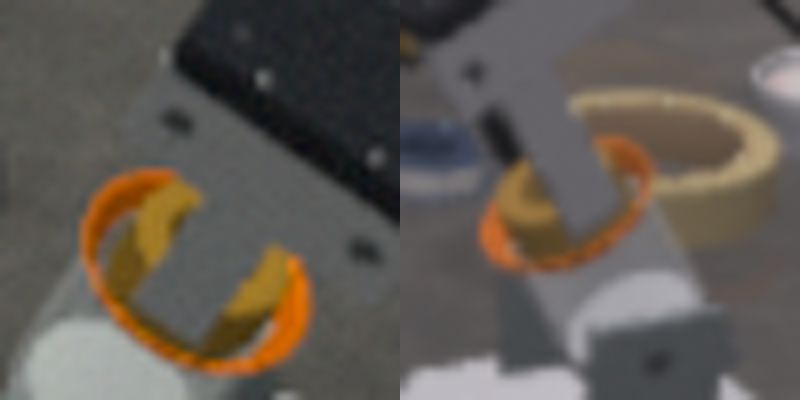

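The ring has started into the bore with no contact force. Releasing.

play_rows(motion=[0,0,0,0,0,0,-0.3,0,0,0,0,0,0,-0.3,0,0,0,0,0,0,-0.3,0,0,0,0,0,0,-0.3,0,0,0,0,0,0,-0.3,0,0,0,-0.03,0,0,-0.3,0,0,0,-0.04,0,0,-0.3,0,0,0,-0.04,0,0,-0.3,0,0,0,0,0,0,-0.3])

```text
clock: 10.65
eef_pos: [575.2, 35.4, 184.1]
eef_rot: [1.57, 1.049, 0.309]
wrist_force: [0.2, -0.0, -0.7]
finger_gap: 61.2
```

Run:
```python
from ov import *
G=goal_R(np.pi/6); to(M+2.5*A()+G@[0,-.8,2.3],np.pi/6)
for c in ["scene","side","wrist"]:
    P=camera_params(c); im,d=camera(c); np.savez(c+"7.npz",im=im,d=d,**P)
a=ov(np.load("scene7.npz"),(235,195,60),[],4.5); b=ov(np.load("side7.npz"),(345,205,60),[],4.5); e=ov(np.load("wrist7.npz"),(250,170,135),[],2)
cv2.imwrite("pics/ov7.png",np.hstack([a,b,e[:270,:260]]));
```

```text
clock 10.65 pos [575.2  35.4 184.1] gap 61.2 F [ 0.2 -0.  -0.7] q [-0.09  0.13  1.87  0.32  0.68  0.97]
rot [-0.0007  0.001   0.0017] shift goal axes mm [112.4   0.4   0.2] shift cur axes [1.124e+02 6.000e-01 1.000e-01]
```

View pics/ov7.png

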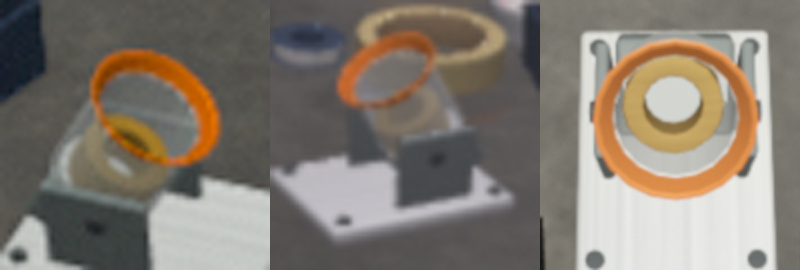

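play_rows(motion=[0,0,-0.131,0,0,0,-0.3,0,0,-0.131,0,0,0,-0.3,0,0,-0.131,0,0,0,-0.3,0,0,-0.131,0,0,0,-0.3,0,0,0,0,-0.015,0.015,-0.4,0,0,0,0,-0.03,0.027,-0.4,0,0,0,0,-0.033,0.03,-0.4,0,0,0,0,-0.033,0.03,-0.4,0,0,0,0,-0.033,0.03,-0.4,0,0,0,0,-0.033,0.03,-0.4,0,0,0,0.01,-0.029,0.025,-0.4,0,0,0,0.02,0,0,-0.4,0,0,0,0.02,0,0,-0.4,0,0,0,0,0,0,-0.4,0,0,0,0,0,0,-0.4])

```text
clock: 12.3
eef_pos: [425.8, -210.5, 109.6]
eef_rot: [-1.909, 1.504, 3.119]
wrist_force: [0.6, -0.0, -0.2]
finger_gap: 65.9
```

Run:
```python
from ov import *
G=goal_R(np.pi/6)
P=np.load("wrist7.npz"); X=cloud(P,P["d"].astype(float)); hsv=cv2.cvtColor(P["im"],cv2.COLOR_BGR2HSV)
O=M+G@[0,-.8,2.3]-54.5*A(); m=(cv2.inRange(hsv,(14,80,50),(30,255,255))>0)&(np.linalg.norm(X-O,axis=-1)<60)
L=(X[m]-O)@G; print("brass in tube: n",m.sum(),"s pct",np.percentile(-L[:,0],[5,25,50,75,95]).round(1),"yz",((L.min(0)+L.max(0))/2).round(1))
q=X[m][abs(-L[:,0]-np.median(-L[:,0]))<3]; v=np.linalg.svd(q-q.mean(0),full_matrices=False)[2][2]; print("normal vs axis deg",np.degrees(np.arccos(abs(v@A()))))
to([436,-206,13.5],0)
P=camera_params("wrist"); im,d=camera("wrist"); cv2.imwrite("pics/wr8.png",im)
for r in place_of("wrist","ring_blue_center"): print(round(r["conf"],2),np.round(w("wrist",r["at"]),1))
X=cloud(P,d.astype(float)); hsv=cv2.cvtColor(im,cv2.COLOR_BGR2HSV); T=np.array(P["T"])
m=(cv2.inRange(hsv,(100,120,40),(130,255,255))>0)&(np.hypot(X[...,0]-436,X[...,1]+206)<38)&(X[...,2]>17)&(X[...,2]<30)
ys,xs=np.nonzero(m); r=T[:3,:3]@np.array([(xs-P["cx"])/P["fx"],(ys-P["cy"])/P["fy"],np.ones(len(xs))]); q=(T[:3,3:]+(22-T[2,3])/r[2]*r)[:2].T.astype(np.float32); print(len(q),cv2.minEnclosingCircle(q))
```

```text
brass in tube: n 1769 s pct [14.7 21.6 22.3 23.6 52.5] yz [-28.8  -1.5   1.2]
normal vs axis deg 0.2745598616309603
clock 12.3 pos [ 425.8 -210.5  109.6] gap 65.9 F [ 0.6 -0.  -0.2] q [-0.52  0.28  1.79 -0.04  1.13  0.75]
rot [ 0.0046 -0.022   0.063 ] shift goal axes mm [96.1 11.1 -1.1] shift cur axes [95.2 17.1  1. ]
0.78 [ 437.4 -203.9   11. ]
1745 ((437.2953796386719, -204.918212890625), 20.930084228515625)
```

View pics/wr8.png

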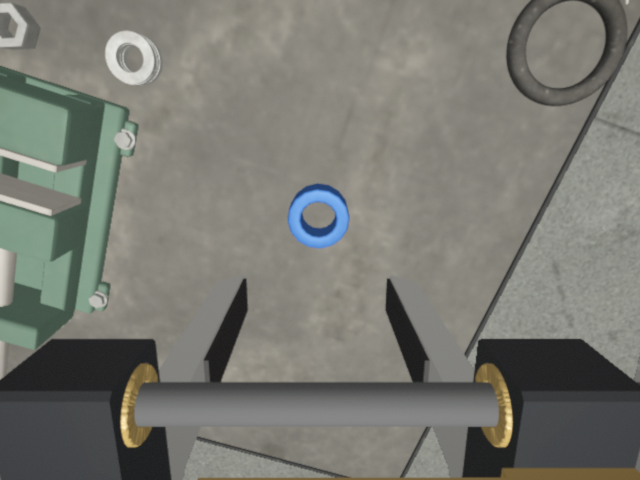

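The brass ring lies flat: its top is at 22.3 mm along the axis, tilted 0.3° from square. The blue ring is at (318,215) in the wrist view with clear surroundings. I'll level the tool and shift over it.

play_rows(motion=[0.005,-0.022,0.063,0,0,0,-0.4,0,0,0,0,0,0,-0.4,0,0,0,0.03,0.012,-0.001,-0.4,0,0,0,0.025,0,0,-0.4,0,0,0,0,0,0,-0.4,0,0,0,0,0,0,-0.4])

```text
clock: 13.0
eef_pos: [441.4, -205.9, 58.6]
eef_rot: [0.446, 1.565, -0.811]
wrist_force: [1.1, -0.4, -0.5]
finger_gap: 65.6
```

Run:
```python
from h import *
to([437,-206,13.5],0)
```

```text
clock 13.0 pos [ 441.4 -205.9   58.6] gap 65.6 F [ 1.1 -0.4 -0.5] q [-0.51  0.34  1.84 -0.    0.95  0.75]
rot [ 0.0033  0.0054 -0.0026] shift goal axes mm [45.1 -4.2 -1.2] shift cur axes [45.1 -4.3 -1.5]
```

play_rows(motion=[0.003,0.005,-0.003,0,-0.0043,-0.0015,-0.4,0,0,0,0.02,0,0,-0.4,0,0,0,0,0,0,-0.4,0,0,0,0,0,0,-0.4])

```text
clock: 13.4
eef_pos: [438.2, -207.0, 43.2]
eef_rot: [0.488, 1.567, -0.772]
wrist_force: [0.5, -0.7, -0.1]
finger_gap: 65.8
```

Run:
```python
from h import *
to([437,-206,13.5],0)
```

```text
clock 13.4 pos [ 438.2 -207.    43.2] gap 65.8 F [ 0.5 -0.7 -0.1] q [-0.52  0.36  1.86 -0.    0.92  0.74]
rot [ 0.0002  0.0037 -0.002 ] shift goal axes mm [29.7 -0.8 -1.3] shift cur axes [29.7 -0.9 -1.4]
```

play_rows(motion=[0,0,0,0.015,-0.0009,-0.0014,-0.4,0,0,0,0.01,0,0,-0.4,0,0,0,0,0,0,-0.4,0,0,0,0,0,0,-0.4])

```text
clock: 13.8
eef_pos: [438.5, -207.1, 21.5]
eef_rot: [0.607, 1.562, -0.653]
wrist_force: [0.6, 0.0, 0.0]
finger_gap: 65.7
```

Run:
```python
from h import *
to([437,-206,13.5],0)
```

```text
clock 13.8 pos [ 438.5 -207.1   21.5] gap 65.7 F [0.6 0.  0. ] q [-0.52  0.4   1.87 -0.    0.86  0.75]
rot [-0.0001  0.0071 -0.005 ] shift goal axes mm [ 8.  -1.1 -1.5] shift cur axes [ 8.  -1.1 -1.6]
```

play_rows(motion=[0,0.007,-0.005,0.004,-0.001,-0.0015,-0.4,0,0,0,0.004,0,0,-0.4,0,0,0,0,0,0,-0.4,0,0,0,0,0,0,-0.4])

```text
clock: 14.2
eef_pos: [437.6, -206.3, 14.1]
eef_rot: [0.708, 1.57, -0.552]
wrist_force: [0.3, -0.6, -0.0]
finger_gap: 66.1
```

Run:
```python
from h import *
to([437,-206,13.5],0)
```

```text
clock 14.2 pos [ 437.6 -206.3   14.1] gap 66.1 F [ 0.3 -0.6 -0. ] q [-0.52  0.42  1.87 -0.    0.85  0.74]
rot [-0.0001  0.0006 -0.0005] shift goal axes mm [ 0.6 -0.5 -0.4] shift cur axes [ 0.6 -0.5 -0.4]
```

Good. I'll grip, then lift straight up.

play_rows(motion=[0,0,0,0,0,0,1,0,0,0,0,0,0,1,0,0,0,0,0,0,1,0,0,0,0,0,0,1,0,0,0,0,0,0,1,0,0,0,0,0,0,1,0,0,0,0,0,0,1,0,0,0,-0.02,0,0,1,0,0,0,-0.04,0,0,1,0,0,0,-0.04,0,0,1,0,0,0,-0.04,0,0,1,0,0,0,-0.035,0,0,1,0,0,0,0,0,0,1,0,0,0,0,0,0,1], newtons=20)

```text
clock: 15.6
eef_pos: [436.4, -205.6, 195.1]
eef_rot: [-2.379, 1.569, 2.644]
wrist_force: [-0.4, 0.5, -1.1]
finger_gap: 41.2
```

Run:
```python
from h import *
G=goal_R(np.pi/6); to(M+45*A()+G@[0,-.8,2.3]+[-30,-10,60],0)
```

```text
clock 15.6 pos [ 436.4 -205.6  195.1] gap 41.2 F [-0.4  0.5 -1.1] q [-0.52  0.16  1.72 -0.    1.27  0.74]
rot [-0.0001 -0.0014  0.0014] shift goal axes mm [  11.3  209.5 -186.5] shift cur axes [  11.3  209.5 -186.5]
```

Held (gap 41.2). I'll carry it over and tilt.

play_rows(motion=[0,0,0,0,0.017,-0.015,1,0,0,0,0,0.03,-0.027,1,0,0,0,0,0.033,-0.03,1,0,0,0,0,0.033,-0.03,1,0,0,0,0,0.033,-0.03,1,0,0,0,0,0.033,-0.03,1,0,0,0,0,0.02,-0.017,1,0,0,0,0,0.01,-0.007,1,0,0,0,0,0,0,1,0,0,0,0,0,0,1,0,0,0.131,0,0,0,1,0,0,0.131,0,0,0,1,0,0,0.131,0,0,0,1,0,0,0.131,0,0,0,1,0,0,0,0,0,0,1,0,0,0,0,0,0,1])

```text
clock: 17.2
eef_pos: [575.8, 34.8, 178.8]
eef_rot: [1.579, 1.052, 0.302]
wrist_force: [1.2, 0.8, -0.4]
finger_gap: 41.9
```

Run:
```python
from h import *
G=goal_R(np.pi/6); to(M+45*A()+G@[0,-.8,2.3],np.pi/6)
```

```text
clock 17.2 pos [575.8  34.8 178.8] gap 41.9 F [ 1.2  0.8 -0.4] q [-0.09  0.14  1.87  0.31  0.67  0.98]
rot [-0.0157  0.0044  0.005 ] shift goal axes mm [65.1  2.8 -0.6] shift cur axes [65.1  3.1 -0.9]
```

play_rows(motion=[-0.0155,0.004,0.005,0,0,0,1,0,0,0,0.015,0.003,-0.001,1,0,0,0,0.02,0,0,1,0,0,0,0.02,0,0,1,0,0,0,0,0,0,1,0,0,0,0,0,0,1])

```text
clock: 17.8
eef_pos: [608.2, 44.3, 133.7]
eef_rot: [1.566, 1.052, 0.312]
wrist_force: [-0.1, -0.5, -0.2]
finger_gap: 41.5
```

```bash
cat > look.py <<'E'
from ov import *
from rel import rel
def look(k,h):
    G=goal_R(np.pi/6); Mn=M+G@[0,-.8,2.3]; to(Mn+h*A(),np.pi/6)
    s=read_state()
    for c in ["wrist","scene","side"]:
        P=camera_params(c); im,d=camera(c); np.savez(f"{c}{k}.npz",im=im,d=d,**P)
    rel(f"wrist{k}.npz",(100,120,40),(130,255,255),s)
    R=Rr.from_euler('xyz',s["eef_rot"]).as_matrix(); p=s["eef_pos"]
    it=[(circ(Mn,G,31),(255,255,0)),(circ(p-8.2*R[:,0],R,21),(0,255,0)),(circ(p+13.8*R[:,0],R,21),(0,255,0))]
    a=ov(np.load(f"scene{k}.npz"),(245,180,50),it,8); b=ov(np.load(f"side{k}.npz"),(350,190,50),it,8)
    cv2.imwrite(f"pics/ov{k}.png",np.hstack([a,b])); cv2.imwrite(f"pics/ov{k}w.png",ov(np.load(f"wrist{k}.npz"),(240,190,180),[],3))
E
python3 -c "
from look import *
look(9,14)"
```

```text
clock 17.8 pos [608.2  44.3 133.7] gap 41.5 F [-0.1 -0.5 -0.2] q [-0.07  0.27  1.83  0.34  0.58  0.94]
rot [ 0.0062 -0.0006  0.0052] shift goal axes mm [40.2 -3.9 -1.4] shift cur axes [40.2 -3.7 -1.4]
ring top x -6.9 centre y,z [-0.17 -1.41] 20.982608795166016 bbox mid [-0.01 -1.3 ] [ 0.82 -1.48]
rim n 826 fit c (goal y,z off from M), r [ 0.67  1.07 26.13]
```

View pics/ov9.png

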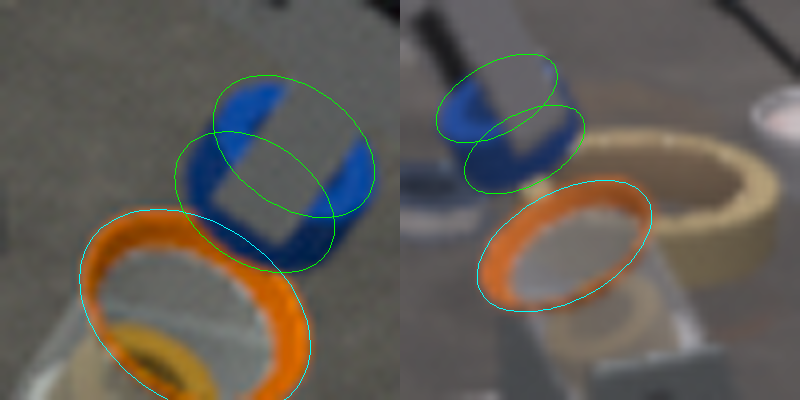

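View pics/ov9w.png

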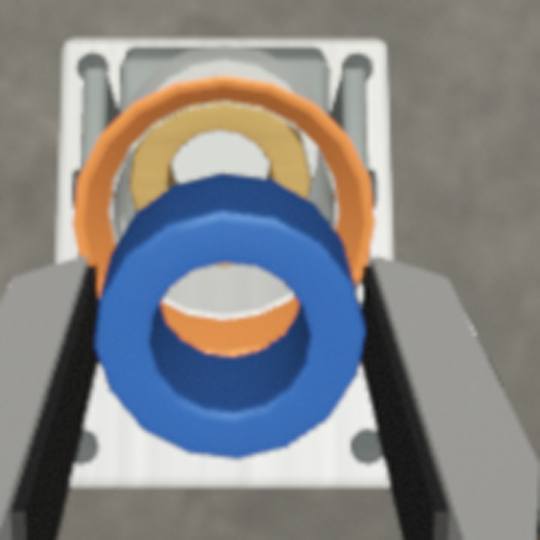

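The blue ring is held square; it sits ~0.8 mm differently in tool y than the brass did, so I'll adjust the target and approach.

play_rows(motion=[0.006,0,0.005,0,-0.0032,-0.0014,1,0,0,0,0.015,0,0,1,0,0,0,0.015,0,0,1,0,0,0,0,0,0,1,0,0,0,0,0,0,1])

```text
clock: 18.45
eef_pos: [619.1, 49.0, 109.6]
eef_rot: [1.569, 1.041, 0.308]
wrist_force: [0.0, -0.1, -0.4]
finger_gap: 41.0
```

Run:
```python
from h import *
G=goal_R(np.pi/6); to(M+14*A()+G@[0,-.2,2.3],np.pi/6)
```

```text
clock 18.45 pos [619.1  49.  109.6] gap 41.0 F [ 0.  -0.1 -0.4] q [-0.06  0.33  1.83  0.37  0.52  0.92]
rot [-0.0008  0.0015 -0.0063] shift goal axes mm [13.5 -1.5 -0.3] shift cur axes [13.4 -1.6 -0.3]
```

play_rows(motion=[-0.001,0.001,-0.006,0,-0.0015,-0.0003,1,0,0,0,0.0125,0,0,1,0,0,0,0,0,0,1,0,0,0,0,0,0,1])

```text
clock: 18.85
eef_pos: [624.1, 50.6, 99.2]
eef_rot: [1.568, 1.045, 0.308]
wrist_force: [-0.4, 0.4, -0.5]
finger_gap: 41.6
```

```bash
python3 - <<'E'
from h import *
G=goal_R(np.pi/6); to(M+14*A()+G@[0,-.2,2.3],np.pi/6)
E
python3 -c "
from look import *
look(10,14)"
```

```text
clock 18.85 pos [624.1  50.6  99.2] gap 41.6 F [-0.4  0.4 -0.5] q [-0.05  0.35  1.82  0.38  0.51  0.92]
rot [ 0.0005  0.0013 -0.002 ] shift goal axes mm [ 1.8 -0.8 -0.2] shift cur axes [ 1.8 -0.8 -0.3]
clock 18.85 pos [624.1  50.6  99.2] gap 41.6 F [-0.4  0.4 -0.5] q [-0.05  0.35  1.82  0.38  0.51  0.92]
rot [ 0.0005  0.0013 -0.002 ] shift goal axes mm [ 1.8 -1.4 -0.2] shift cur axes [ 1.8 -1.4 -0.3]
ring top x -6.9 centre y,z [-0.03 -1.41] 20.996999740600586 bbox mid [ 0.2  -1.29] [ 0.8  -1.48]
rim n 895 fit c (goal y,z off from M), r [ 0.61  1.08 26.23]
```

View pics/ov10.png

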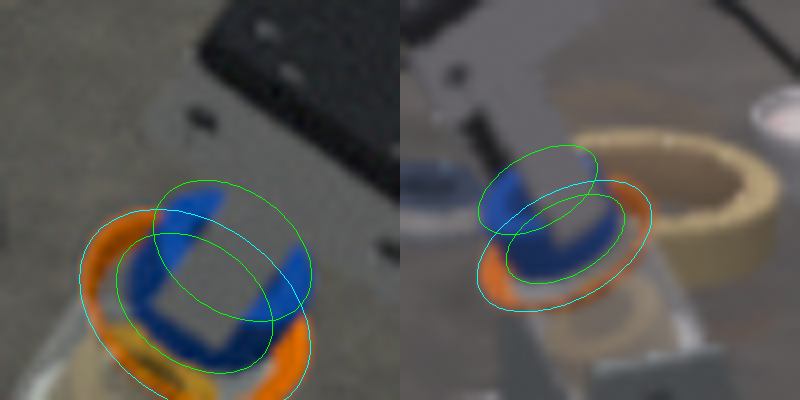

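View pics/ov10w.png

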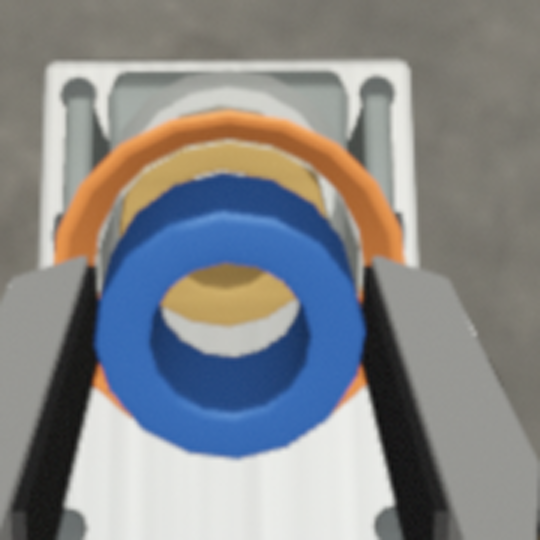

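Concentric in all views. I'll trim y by −0.8 mm and go in.

play_rows(motion=[0,0.001,-0.002,0,-0.0008,-0.0002,1,0,0,0,0.006,0,0,1,0,0,0,0.004,0,0,1,0,0,0,0,0,0,1,0,0,0,0,0,0,1])

```text
clock: 19.5
eef_pos: [628.4, 52.2, 89.5]
eef_rot: [1.57, 1.047, 0.31]
wrist_force: [0.7, 0.3, -0.5]
finger_gap: 41.5
```

Run:
```python
from h import *
G=goal_R(np.pi/6); to(M+2*A()+G@[0,-.2,2.3],np.pi/6)
```

```text
clock 19.5 pos [628.4  52.2  89.5] gap 41.5 F [ 0.7  0.3 -0.5] q [-0.05  0.38  1.81  0.38  0.49  0.91]
rot [0.0003 0.0003 0.    ] shift goal axes mm [ 3.1  0.1 -0.1] shift cur axes [ 3.1  0.1 -0.1]
```

play_rows(motion=[0,0,0,0.003,0,0,1,0,0,0,0,0,0,1,0,0,0,0,0,0,1])

```text
clock: 19.8
eef_pos: [629.9, 52.7, 86.6]
eef_rot: [1.57, 1.047, 0.31]
wrist_force: [0.1, 1.1, -0.6]
finger_gap: 41.4
```

Run:
```python
from h import *
G=goal_R(np.pi/6); to(M+2*A()+G@[0,-.2,2.3],np.pi/6)
```

```text
clock 19.8 pos [629.9  52.7  86.6] gap 41.4 F [ 0.1  1.1 -0.6] q [-0.05  0.39  1.81  0.39  0.49  0.91]
rot [0.0004 0.0003 0.0001] shift goal axes mm [-0.2  0.1 -0.1] shift cur axes [-0.2  0.1 -0.1]
```

No contact force, on target. Releasing and retreating along the axis.

play_rows(motion=[0,0,0,0,0,0,-0.3,0,0,0,0,0,0,-0.3,0,0,0,0,0,0,-0.3,0,0,0,0,0,0,-0.3,0,0,0,0,0,0,-0.3,0,0,0,-0.03,0,0,-0.3,0,0,0,-0.04,0,0,-0.3,0,0,0,-0.04,0,0,-0.3,0,0,0,0,0,0,-0.3,0,0,0,0,0,0,-0.3])

```text
clock: 20.8
eef_pos: [575.5, 35.3, 184.7]
eef_rot: [1.57, 1.048, 0.31]
wrist_force: [0.9, 0.3, -1.1]
finger_gap: 61.2
```

Run:
```python
from ov import *
G=goal_R(np.pi/6); to(M,np.pi/6)
for c in ["scene","side","wrist"]:
    P=camera_params(c); im,d=camera(c); np.savez(c+"11.npz",im=im,d=d,**P); cv2.imwrite(f"pics/{c}11.png",im)
a=ov(np.load("scene11.npz"),(235,195,60),[],4.5); b=ov(np.load("side11.npz"),(345,205,60),[],4.5); e=ov(np.load("wrist11.npz"),(250,170,135),[],2)
cv2.imwrite("pics/ov11.png",np.hstack([a,b,e[:270,:260]])); 
P=np.load("wrist11.npz"); X=cloud(P,P["d"].astype(float)); hsv=cv2.cvtColor(P["im"],cv2.COLOR_BGR2HSV)
O=M+G@[0,-.8,2.3]-54.5*A(); m=(cv2.inRange(hsv,(100,120,40),(130,255,255))>0)&(np.linalg.norm(X-O,axis=-1)<60)
L=(X[m]-O)@G; s=-L[:,0]; print("blue in tube: n",m.sum(),"s pct",np.percentile(s,[5,25,50,75,95]).round(1))
q=X[m][abs(s-np.median(s))<3]; v=np.linalg.svd(q-q.mean(0),full_matrices=False)[2][2]; print("normal vs axis deg",np.degrees(np.arccos(abs(v@A()))))
```

```text
clock 20.8 pos [575.5  35.3 184.7] gap 61.2 F [ 0.9  0.3 -1.1] q [-0.1   0.13  1.87  0.32  0.68  0.96]
rot [0.0003 0.0005 0.0009] shift goal axes mm [115.3   0.7  -2.3] shift cur axes [115.3   0.8  -2.3]
blue in tube: n 1620 s pct [32.1 42.9 43.9 44.4 45.2]
normal vs axis deg 0.25319056239783855
```

View pics/ov11.png

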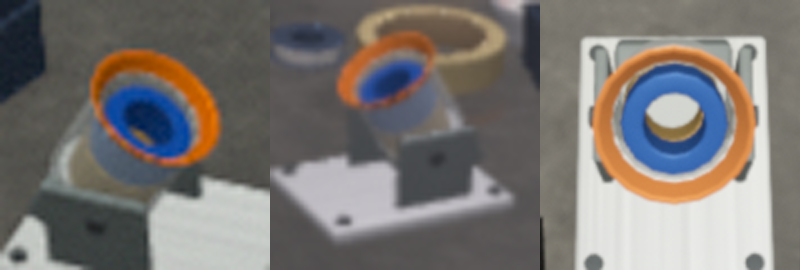

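View pics/scene11.png

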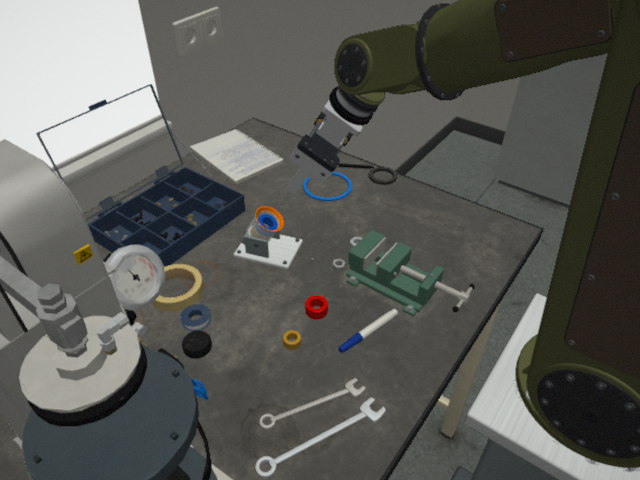

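The blue ring's top is at 43.9 mm along the axis (44 mm expected for two stacked rings), square to 0.25°, with brass visible beneath it. The gripper is open and clear, and the bystanders look unmoved. Handing in.

```bash
python3 -c "
from cell import *
print(sign_off())"
```

```text
the job is handed in; nothing more can be done
None
```

The magazine is loaded: the brass ring lies flat on the bottom of the tube and the blue ring sits on top of it. I handed the job in at about 21 s of the 64 s. `sign_off` gives no verdict, so what follows rests on my own checks.

- **Choice of ring:** I took the larger of the two brass-coloured rings. The smaller brass ring and the red one are still where they were.
- **Brass ring:** after it dropped, its top measured 22.3 mm along the tube axis against 22 mm expected, and it was square to the tube within 0.3°.
- **Blue ring:** its top measured 43.9 mm against 44 mm expected for two stacked rings, also square within 0.3°. Brass shows beneath it through the hole.
- **Robot and surroundings:** the wrist force read at each stop never went above about 2 N. The gripper ended open, over 100 mm clear of the mouth. In the last scene picture the other small things look unmoved.
- **Disagreement:** the cameras differed by 2–3 mm on where the tube mouth was. I settled it by comparing the held ring with the rim in each view before going in.

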